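Seat a heat sink and hold the mirror lid for inspection

ROBOT

A 7-joint arm with a two-finger parallel gripper is mounted at the origin on the work surface. World frame = base frame: x ahead of the robot, y to its left, z up, the work surface at z = 0. Lengths are in m, angles in rad, forces in N, time in s.
With the tool pointing down it reaches from about 0.4 to 0.875 m from the base axis. Payload 6.5 kg.
Tool frame: the origin (TCP) lies midway between the tips of the shut fingers; the grasp point (between the pads) lies r.grip_depth behind it (r.grip_depth is the distance from the TCP to the grasp point, in m); z points along the fingers, y is the direction in which the jaws open and shut (so a half turn about z gives the same grasp; the last joint's range is limited). The gripper opens to 88 mm and grips with 3 to 60 N. Pads are 18 mm wide; open, the fingers measure 123 mm over their backs; the gripper's body (75 mm by 187 mm) begins 45 mm behind the grasp point.
Start: joints at [-1.333, 0.536, -0.004, 1.538, 0.003, 1.067, -0.071], TCP at [0.194, 0.62, 0.239] pointing down, gripper open.
Joint ranges: [-2.7, 2.7], [-0.37, 2.16], [-1.27, 1.26], [0.24, 2.4], [-1.31, 4.45], [0.19, 1.91], [-2.76, 2.76]. Speed limits (rad/s): [2.39, 2.39, 3.14, 3.14, 3.14, 3.14, 3.14].

INTERFACE

Orientations are given as a unit quaternion [w, x, y, z].
In Python, from rig import sensors, cams, job_done, r gives the robot as it stands.
- The arm moves only by the tool apply_moves, never from a script. Its argument "series" is a list of rows, each an object with "linear": the shift along the tool's x, y, z in cm, a list of three; "rot": the turn, a rotation vector about the tool's x, y, z in degrees, a list of three; "gripper": the finger opening in cm, from 0 to 8.81. In form: [{"linear": [x, y, z], "rot": [wx, wy, wz], "gripper": gripper}, ...]. A call has 1 to 12 rows; each row shifts and turns the commanded pose from where the row before left it, along the tool's axes as they then stand; what a row does not reach is not made up. A row lasts 1/8 s, in which the tool goes at most 62.5 mm and 10.7 degrees, less where a joint would pass 70% of its speed; a pose out of reach is approached as far as the arm can. A call is refused whole if a number of a shift passes 6.25 or a number of a turn 10.7, either way. A call with a gripper value outside its range is refused whole. The fingers move at their own pace and stop on an object; "squeeze" is the grip in N (left out, the last holds). Time passes only in rows, so rows that do not move let the fingers close. It gives the time, the measured TCP pose, the force and the opening at its end, in the units of the state.
- sensors.get_obs(): the state, without advancing time (a new reading comes with each control period).
- cams.snapshot(name): name is "scene" or "top" or "wrist"; returns (picture, depth): 480x640x3 uint8, red, green, blue; 480x640 float32, m along the optical axis (not along the pixel's ray), 0 where there is no reading.
- cams.calibration(name): a dict with "camera_matrix" (3x3 intrinsics, pixels), "k1" (the pictures are not rectified: a ray, as slopes to the right and down, at radius r is drawn at 1 + k1 r^2 times it, then the intrinsics apply), "origin" and "rotation" of the camera in the world. Camera axes: x right, y up, looking along -z (the intrinsics and any distortion apply to the point x, -y, -z); pixel columns grow to the right and rows downward; lengths in m; the calibration is good to about 2 mm. A picture is of the moment at which its call begins: read the wrist's pose just before it. calibration takes no time and is no camera call; for the wrist camera it gives the pose at the moment of the call.
- job_done(): hands the job in, once; it reports no verdict.
The state is a dict: "time": time; "joint_pos": joint angles; "joint_vel": joint speeds; "tau": joint torques, N m; "tcp_pos": TCP position; "eef_rot": TCP orientation; "ft_force": force on the tool from outside, world axes, zero at the start; "wrist_torque": the same for the moment, N m; "finger_gap": opening from 0.0 (shut) to 1.0 (fully open).
Only numpy, scipy, OpenCV 4.12 (cv2) and the standard library are available. Lean on these libraries where they do the work, as an engineer would, in place of code of your own. Each camera call takes 0.05 s, during which the arm holds its last target.

TASK

Pick the copper heat sink out of the blue parts bin and set it (do not drop it) flat in the black pocket of the mirror inspection stand. Then take the mirror lid, which leans back open, by its orange bar, swing it forward over the part and finish while still holding it with the fingers at 45 degrees above its shut position: let go it would fall shut, and it must never drop towards the part. Leave the other parts in the bin and the things on the bench where they are.

Things in the scene. Friction and masses are not known exactly. Their poses are not given: they have to be found in the camera images.
- copper_sink: The wanted part: copper-coloured finned heat sink, upright, 36 mm long (its x, along the fins) x 24 mm wide (its y) x 34 mm high (its z), 0.09 to 0.14 kg; origin at the centre of its underside. Grip it across the 24 mm width. Its yaw is within 0.4 rad of the bin's.
- bin: Blue open parts bin fixed to the bench, 170 (x) x 270 (y) mm outside, walls 28 mm high and 5 mm thick, floor 5 mm thick; origin at the centre of its underside. It holds six parts in two rows of three, about 80 mm apart in x and 85 mm in y; any part may lie in any place. The bin stands on either the left or the right, the stand on the other side.
- stand: Mirror inspection stand fixed to the bench: grey base plate 180 (x) x 170 (y) x 12 mm with two aluminium hinge posts at its far (+x) end, 148 mm apart centre to centre, 12 mm thick (y) and 24 mm deep (x), rising to z = 74 mm, the leaning lid reaching up to 220 mm above the bench, a red stripe on the outside of each post rising from the hinge line at the wanted 45 degrees; origin at the centre of its underside, x pointing from the open front (robot's side) to the hinge.
- pocket (a point): Centre of the pocket floor, on top of the base plate (12 mm above the bench), axes as the stand. The black pocket is 46 mm (x) x 34 mm (y) inside, with lips 4 mm high and 6 mm thick around it, so the heat sink goes in with its length along the stand's x (either way round). At least 35 mm of free plate lies beyond the lips on every side.
- lid_hinge (a point): Middle of the lid's hinge line, which runs along the stand's y; 80 mm behind the pocket centre (stand's +x) and 60 mm above the bench.
- lid_bar (a point): Middle of the orange grip bar at the free edge of the lid, 155 mm from the hinge line and parallel to it: a round bar 10 mm in diameter, 96 mm free between its two side arms (each 8 mm wide), with a 35 mm wide gap between bar and lid panel. The lid panel (grey, mirror on its under side) is 128 mm wide and 6 mm thick. The bar can be pinched from straight above, fingers closing along the stand's x, and turns between the fingers as the lid swings.
- lid (a joint): Lid angle in rad: 0 = shut (level, bar towards the robot), growing as it opens; pi/2 = upright; stop at 1.85. It starts leaning back at about 1.65 to 1.85 and stays there by its own weight and slight hinge friction; below about 1.3 it falls shut if released. Lid 0.25 kg, 0.5 to 1.2 N at the bar to hold it at 45 degrees (0.785). At angle a the bar lies 155 mm x cos(a) in front of the hinge and 155 mm x sin(a) above it.
- grey_sink: Bystander in the bin, leave it: bare-aluminium (silver) finned heat sink 34 x 24 x 26 mm, not wanted; origin at the centre of its underside.
- terminal: Bystander in the bin, leave it: green three-way terminal block 34 x 16 x 23 mm; origin at the centre of its underside.
- relay: Bystander in the bin, leave it: black relay 30 x 20 x 22 mm with a white patch on top; origin at the centre of its underside.
- standoff: Bystander in the bin, leave it: upright brass standoff, 16 mm diameter, 30 mm high; origin at the centre of its underside.
- can: Bystander in the bin, leave it: flat steel shield can 32 x 24 x 10 mm; origin at the centre of its underside.
- multimeter: Bystander, leave it: green and black multimeter lying flat on the bench at the far left, 85 x 180 x 38 mm, 0.35 kg; origin at its underside.
- screwdriver: Bystander, leave it: red-handled screwdriver about 160 mm long lying across the bench beyond the work area; origin at its underside.
- jar: Bystander, leave it: small amber jar, 48 mm diameter, 50 mm high, at the far right of the bench; origin at its underside.

How it is judged:
By the outcome, as a careful person would: the job done as asked, in the order asked, and still so for the second after the job is handed in, while the arm keeps its last pose, push and grip.
It also fails if it takes over 64 s, if anything falls off the work surface, if the arm or the gripper's body presses on something with over 40 N, if the wrist force passes 120 N, or if a joint passes its speed limit or range.

## Working session

There is one attempt and no reset: what is moved stays moved. The work goes in short steps, Python scripts to look and compute and a tool call to move; the robot and the scene stay as the last step left them, time stands still between calls to the robot, and variables do not carry over. Pictures are saved under pics/ and viewed, and the job is handed in when it is done.

Besides the shell and the picture viewer there is one more tool, called in YAML: its name, and indented under it one key for each argument. apply_moves: Moves the arm, as the interface text tells. Its arguments: {"type":"object","properties":{"series":{"type":"array","items":{"type":"object","properties":{"linear":{"type":"array","items":{"type":"number"}},"rot":{"type":"array","items":{"type":"number"}},"gripper":{"type":"number"}}}},"squeeze":{"type":"number"}},"required":["series"]}

```bash
ls; mkdir -p pics
python3 - <<'E'
from rig import sensors,cams,r
import cv2
print(sensors.get_obs()); print(r.grip_depth)
for n in ("scene","top"):
    p,d=cams.snapshot(n); cv2.imwrite(f"pics/{n}0.png",p[:,:,::-1]); print(n,cams.calibration(n))
E
```

```text
pics
{'time': 0.0, 'joint_pos': array([-1.33316589,  0.53715621, -0.00444656,  1.53887495,  0.00257857,
        1.06729335, -0.07115991]), 'joint_vel': array([-0.00032707, -0.00082282,  0.00091376,  0.00046157, -0.00139835,
       -0.00065005,  0.0006655 ]), 'tau': array([-2.70355722e-04, -5.71011007e+01,  9.90759060e-01, -2.51592100e+01,
       -5.62568929e-02,  1.81370415e-02,  1.67154371e-04]), 'tcp_pos': array([0.19428627, 0.61963587, 0.23784473]), 'eef_rot': array([-7.89727322e-05,  1.51277887e-01,  9.88490898e-01, -8.59468831e-04]), 'ft_force': array([-0.76330038, -0.14051965,  1.03091161]), 'wrist_torque': array([ 0.01961668,  0.06551665, -0.00194799]), 'finger_gap': 1.0030353420082054}
0.0187
scene {'camera_matrix': array([[560.47646737,   0.        , 316.29562731],
       [  0.        , 560.47646737, 232.21874469],
       [  0.        ,   0.        ,   1.        ]]), 'k1': 0.019767366521941023, 'origin': array([1.23931576, 0.156828  , 1.09969289]), 'rotation': array([0.60408549, 0.18173947, 0.22405983, 0.74286518])}
top {'camera_matrix': array([[582.83149403,   0.        , 319.89636164],
       [  0.        , 582.83149403, 247.40415899],
       [  0.        ,   0.        ,   1.        ]]), 'k1': -0.1065199313023051, 'origin': array([0.39503547, 0.0092587 , 1.68391769]), 'rotation': array([-0.70394652, -0.04457618,  0.03536346,  0.70797012])}
```

View pics/scene0.png

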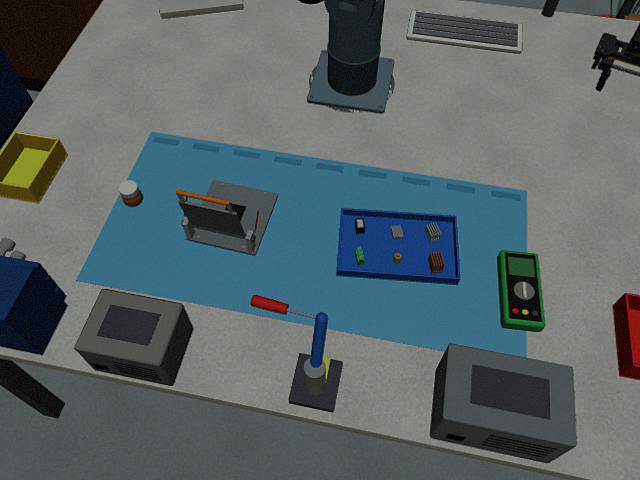

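View pics/top0.png

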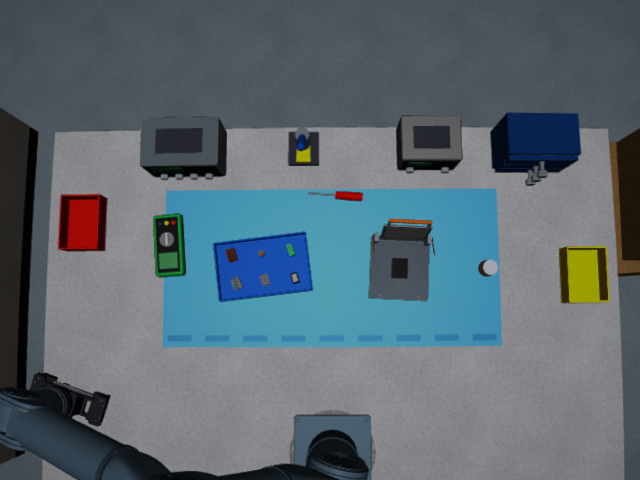

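Top view: the copper sink is near (232,255) at the far-left of the blue bin. The pocket is near (400,268) and the orange bar near (411,221). In the scene view the copper sink is at (436,262) and the bar at (203,197). Next I turn these into positions.

```bash
cat > h.py <<'E'
import numpy as np, cv2
from scipy.spatial.transform import Rotation as R
from rig import sensors,cams,r
def q2R(q): return R.from_quat([q[1],q[2],q[3],q[0]]).as_matrix()
def ray(c,uv):
    uv=np.asarray(uv,float).reshape(-1,1,2)
    n=cv2.undistortPoints(uv,c["camera_matrix"],np.array([c["k1"],0,0,0]))[:,0]
    d=np.c_[n[:,0],-n[:,1],-np.ones(len(n))]
    return d@q2R(c["rotation"]).T
def onz(c,uv,z):
    d=ray(c,uv); o=c["origin"]; return o+d*((z-o[2])/d[:,2])[:,None]
def dpt(c,uv,dep):
    return c["origin"]+ray(c,uv)*np.asarray(dep)[:,None]
def proj(c,P):
    p=(np.atleast_2d(P)-c["origin"])@q2R(c["rotation"])
    q=p*[1,-1,-1]
    return cv2.projectPoints(q.reshape(-1,1,3),np.zeros(3),np.zeros(3),c["camera_matrix"],np.array([c["k1"],0,0,0]))[0][:,0]
def tri(c1,u1,c2,u2):
    d1=ray(c1,u1)[0];d2=ray(c2,u2)[0]
    A=np.c_[d1,-d2]; s=np.linalg.lstsq(A,c2["origin"]-c1["origin"],rcond=None)[0]
    a=c1["origin"]+s[0]*d1;b=c2["origin"]+s[1]*d2
    return (a+b)/2,np.linalg.norm(a-b)
def blobs(mask,amin=15):
    n,l,s,ce=cv2.connectedComponentsWithStats(mask.astype(np.uint8))
    return [(s[i,4],ce[i],cv2.minAreaRect(np.argwhere(l==i)[:,::-1].astype(np.float32)),l==i) for i in range(1,n) if s[i,4]>=amin]
E
cat > m1.py <<'E'
from h import *
for n in ("top","scene"):
    p=cv2.imread(f"pics/{n}0.png"); c=cams.calibration(n)
    hsv=cv2.cvtColor(p,cv2.COLOR_BGR2HSV); H,S,V=[hsv[...,i].astype(int) for i in range(3)]
    roi=np.zeros(H.shape,bool)
    if n=="top": roi[180:350,165:500]=1
    else: roi[130:340,100:500]=1
    for nm,m,z in (("orange/copper",(H<16)&(S>120)&(V>40)&roi,0.0),("blue",(H>105)&(H<125)&(S>170)&roi,0.028),("black",(V<45)&roi,0.012),("grey",(S<50)&(V>60)&roi,.012)):
        for a,ce,rc,mm in blobs(m,25):
            print(n,nm,a,ce.round(1),"rect",np.round(cv2.boxPoints(rc),1).tolist(),onz(c,ce,z).round(3))
        cv2.imwrite(f"pics/m_{n}_{nm[:3]}.png",m*255)
E
python3 m1.py
```

```text
top orange/copper 171 [348.7 195.4] rect [[335.5, 197.6999969482422], [336.1000061035156, 190.89999389648438], [361.3999938964844, 193.1999969482422], [360.79998779296875, 200.0]] [[ 0.74  -0.055  0.   ]]
top orange/copper 131 [411.3 221.1] rect [[388.8999938964844, 221.89999389648438], [389.1000061035156, 218.3000030517578], [431.1000061035156, 220.39999389648438], [430.8999938964844, 224.10000610351562]] [[ 0.662 -0.237  0.   ]]
top orange/copper 85 [231.1 254.7] rect [[225.89999389648438, 250.6999969482422], [232.8000030517578, 248.39999389648438], [236.3000030517578, 258.8999938964844], [229.39999389648438, 261.20001220703125]] [[0.567 0.29  0.   ]]
top orange/copper 32 [481.8 269. ] rect [[478.1000061035156, 262.8999938964844], [482.8999938964844, 261.79998779296875], [486.0, 275.0], [481.20001220703125, 276.1000061035156]] [[ 0.52 -0.44  0.  ]]
top blue 4960 [262.7 266.1] rect [[211.6999969482422, 242.60000610351562], [305.20001220703125, 231.1999969482422], [312.29998779296875, 289.70001220703125], [218.89999389648438, 301.1000061035156]] [[0.53  0.194 0.028]]
top black 347 [1
[... 6175 characters left out ...]
703125], [100.0, 285.0], [314.5, 326.0], [306.29998779296875, 368.70001220703125]] [[ 0.797 -0.178  0.012]]
scene grey 72 [301.4 313.1] rect [[286.70001220703125, 310.29998779296875], [287.29998779296875, 308.0], [315.6000061035156, 315.70001220703125], [315.0, 318.0]] [[0.742 0.02  0.012]]
scene grey 335 [344.7 335.8] rect [[325.0, 339.0], [325.0, 329.0], [381.0, 329.0], [381.0, 339.0]] [[0.774 0.119 0.012]]
scene grey 34 [105.6 338.2] rect [[99.4000015258789, 338.8999938964844], [100.0, 336.0], [115.0, 339.0], [114.4000015258789, 341.8999938964844]] [[ 0.879 -0.363  0.012]][ WARN:0@0.579] global loadsave.cpp:1063 imwrite_ Unsupported depth image for selected encoder is fallbacked to CV_8U.
```

Run:
```python
import cv2
p=cv2.imread("pics/top0.png"); cv2.imwrite("pics/t1.png",cv2.resize(p[210:310,205:325],None,fx=6,fy=6,interpolation=cv2.INTER_CUBIC))
cv2.imwrite("pics/t2.png",cv2.resize(p[210:310,350:450],None,fx=6,fy=6,interpolation=cv2.INTER_CUBIC))
```

```text
(no output)
```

View pics/t1.png

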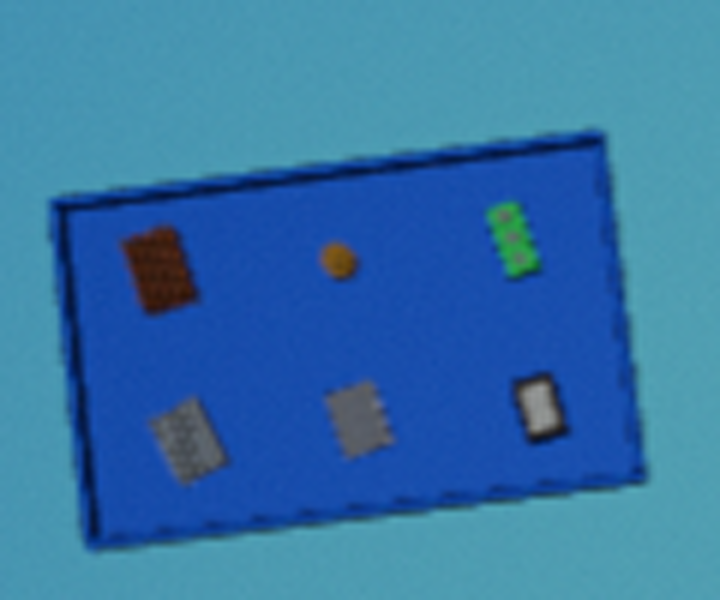

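View pics/t2.png

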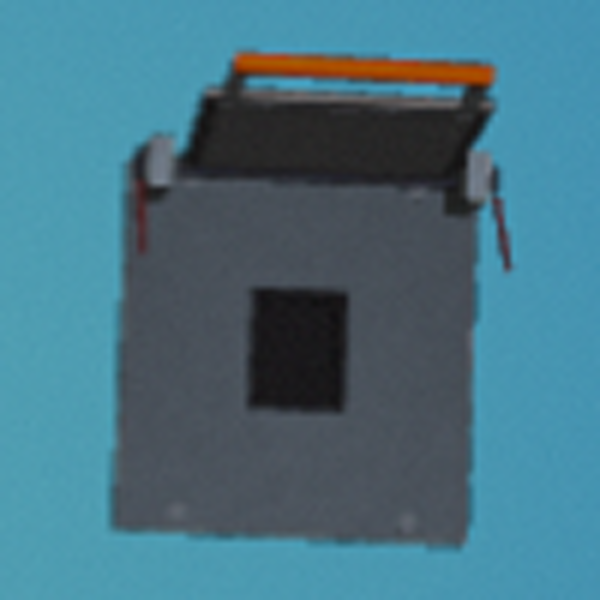

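Enlarged top view: the copper sink is the far-left part, with its fins tilted about 16° from the image vertical. The pocket is at (399,268) px. The bar runs from (389,220) to (431,222). I compute coarse positions from these.

Run:
```python
from h import *
ct=cams.calibration("top");cs=cams.calibration("scene")
print("copper top@.039",onz(ct,[231.1,254.7],.039).round(4), "axis", )
a=onz(ct,[[229.35,249.55],[232.85,260.05]],.039); d=a[0]-a[1]; print("cop yaw",np.degrees(np.arctan2(d[1],d[0])),np.linalg.norm(d))
b=onz(ct,[[213.7,243.5],[305.5,232],[312.5,290],[220,301]],.028); print("bin",b.round(3),b.mean(0).round(3)); d=b[0]-b[1];print("bin yaw",np.degrees(np.arctan2(d[1],d[0]))-90)
p=onz(ct,[399.5,268.2],.014);print("pocket",p.round(4))
k=onz(ct,[[368.9,297.5],[427,301]],.012);d=k[0]-k[1];print("front edge",k.round(4),np.degrees(np.arctan2(d[1],d[0]))-90)
print("bar L",tri(ct,[389,220.1],cs,[228.5,202.7]),"bar R",tri(ct,[431,222.2],cs,[176,191.5]))
print("bar mid",tri(ct,[411.3,221.1],cs,[202.2,197]))
```

```text
copper top@.039 [[0.5627 0.2834 0.039 ]] axis
cop yaw 19.04665046832183 0.031877286421777555
bin [[0.597 0.336 0.028]
 [0.628 0.071 0.028]
 [0.462 0.052 0.028]
 [0.431 0.316 0.028]] [0.529 0.194 0.028]
bin yaw 6.781226881170795
pocket [[ 0.5232 -0.1978  0.014 ]]
front edge [[ 0.4399 -0.1089  0.012 ]
 [ 0.4286 -0.2753  0.012 ]] -3.883893341794078
bar L (array([ 0.63102609, -0.14795436,  0.21264986]), np.float64(0.0018653117088765696)) bar R (array([ 0.6254274 , -0.25686267,  0.21260254]), np.float64(0.0008961212444976106))
bar mid (array([ 0.62788037, -0.20416619,  0.21203113]), np.float64(0.0038062022447993902))
```

```bash
cat >> h.py <<'E'
def plan(target,jaw=None):
    """shift in current tool axes (cm) to world target TCP, rotation vec tool (deg) to point down with jaw azimuth (deg)"""
    o=sensors.get_obs(); T=q2R(o["eef_rot"]); p=o["tcp_pos"]
    print("t",round(o["time"],2),"tcp",p.round(4),"gap",round(float(o["finger_gap"])*8.81,2),"F",o["ft_force"].round(1),"j",o["joint_pos"].round(2))
    print("lin cm",(T.T@(np.asarray(target)-p)*100).round(2),"yaxis az",round(float(np.degrees(np.arctan2(T[1,1],T[0,1]))),2),"z",T[:,2].round(4))
    if jaw is not None:
        a=np.radians(jaw); y=np.array([np.cos(a),np.sin(a),0]); z=np.array([0,0,-1.]); D=np.c_[np.cross(y,z),y,z]
        print("rot deg",np.degrees(R.from_matrix(T.T@D).as_rotvec()).round(2), "lin cm after rot",(D.T@(np.asarray(target)-p)*100).round(2))
E
python3 - <<'E'
from h import *
plan([.555,.283,.24],109)
c=cams.calibration("wrist"); o=sensors.get_obs(); T=q2R(o["eef_rot"])
print(c, "cam in tool",(T.T@(c["origin"]-o["tcp_pos"])).round(4), (T.T@q2R(c["rotation"])).round(3))
E
```

```text
t 0.1 tcp [0.1943 0.6197 0.2379] gap 8.81 F [ 0.5  0.3 -0.6] j [-1.33  0.54 -0.    1.54  0.    1.07 -0.07]
lin cm [-44.49 -21.34  -0.17] yaxis az 72.6 z [-3.0e-04 -1.5e-03 -1.0e+00]
rot deg [-9.00e-02 -2.00e-02 -3.64e+01] lin cm after rot [-23.14 -43.58  -0.21]
{'camera_matrix': array([[410.10714806,   0.        , 320.5157651 ],
       [  0.        , 410.10714806, 241.55884224],
       [  0.        ,   0.        ,   1.        ]]), 'k1': -0.0884761780400719, 'origin': array([0.13183721, 0.6400775 , 0.38439984]), 'rotation': array([ 0.79886698, -0.10483753, -0.07597103,  0.58740875])} cam in tool [ 0.0657  0.0005 -0.1465] [[ 0.001  0.967  0.257]
 [ 1.    -0.001  0.   ]
 [ 0.     0.257 -0.967]]
```

apply_moves:
  series:
    - {"linear": [-5.56,-2.67,0],"rot": [0,0,0],"gripper": 4}
    - {"linear": [-5.56,-2.67,0],"rot": [0,0,0],"gripper": 4}
    - {"linear": [-5.56,-2.67,0],"rot": [0,0,0],"gripper": 4}
    - {"linear": [-5.56,-2.67,0],"rot": [0,0,0],"gripper": 4}
    - {"linear": [-5.56,-2.67,0],"rot": [0,0,0],"gripper": 4}
    - {"linear": [-5.56,-2.67,0],"rot": [0,0,0],"gripper": 4}
    - {"linear": [-5.56,-2.67,0],"rot": [0,0,0],"gripper": 4}
    - {"linear": [-5.56,-2.67,0],"rot": [0,0,-9.1],"gripper": 4}
    - {"linear": [0,0,0],"rot": [0,0,-9.1],"gripper": 4}
    - {"linear": [0,0,0],"rot": [0,0,-9.1],"gripper": 4}
    - {"linear": [0,0,0],"rot": [0,0,-9.1],"gripper": 4}
    - {"linear": [0,0,0],"rot": [0,0,0],"gripper": 4}

```text
time: 1.6
tcp_pos: [0.5548, 0.2831, 0.2383]
eef_rot: [-0.0, -0.164, 0.986, -0.0]
ft_force: [0.7, -0.8, -0.2]
finger_gap: 0.452
```

Run:
```python
from h import *
plan([.5627,.2834,.24],109)
c=cams.calibration("wrist");p,d=cams.snapshot("wrist"); np.save("w1d.npy",d); import pickle; pickle.dump(c,open("w1c.pkl","wb"))
cv2.imwrite("pics/w1.png",p[:,:,::-1])
```

```text
t 1.6 tcp [0.5548 0.2831 0.2383] gap 3.98 F [ 0.7 -0.8 -0.2] j [-0.52  0.49 -0.03  1.61  0.02  1.04  1.34]
lin cm [-0.76 -0.22 -0.17] yaxis az 108.9 z [-8.e-04 -2.e-04 -1.e+00]
rot deg [ 0.   -0.05 -0.1 ] lin cm after rot [-0.76 -0.23 -0.17]
```

View pics/w1.png

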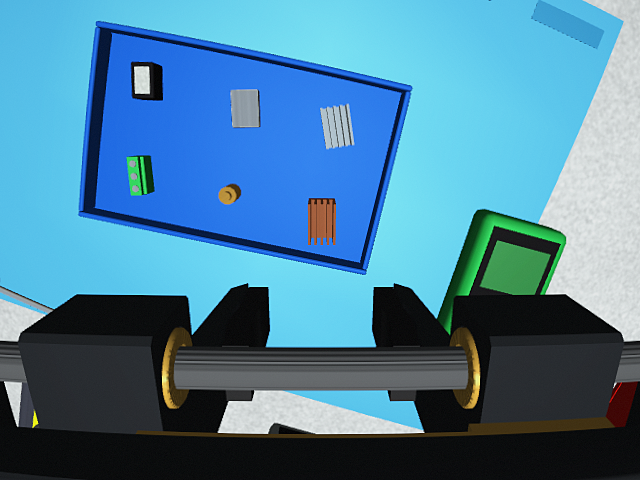

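Wrist view: the copper sink is upright at about (321,222) px, with its fins running nearly vertical in the image. It is clear of the bin wall on its right. I measure its top face using depth.

```bash
cat > cop.py <<'E'
from h import *
import pickle,sys
def copper(p,d,c,zlo,zhi,roi):
    hsv=cv2.cvtColor(p,cv2.COLOR_BGR2HSV); H,S,V=[hsv[...,i].astype(int) for i in range(3)]
    m=(H<18)&(S>90)&(V>30)&(d>0); q=np.zeros_like(m); q[roi[0]:roi[1],roi[2]:roi[3]]=1; m&=q
    uv=np.argwhere(m)[:,::-1]; P=dpt(c,uv,d[m]); 
    t=P[(P[:,2]>zlo)&(P[:,2]<zhi)]; print("n",len(P),len(t),"z pct",np.percentile(P[:,2],[2,25,50,75,98]).round(4))
    (cx,cy),(w,h),a=cv2.minAreaRect((t[:,:2]*1000).astype(np.float32)); b=cv2.boxPoints(((cx,cy),(w,h),a))
    e1=b[1]-b[0];e2=b[2]-b[1]; L=e1 if np.linalg.norm(e1)>np.linalg.norm(e2) else e2
    y=np.degrees(np.arctan2(L[1],L[0])); y=(y+90)%180-90
    print("centre mm",round(cx,1),round(cy,1),"size",round(w,1),round(h,1),"yaw",round(float(y),1),"topz",np.median(t[:,2]).round(4))
    return t
if __name__=="__main__":
    p=cv2.imread("pics/w1.png");d=np.load("w1d.npy");c=pickle.load(open("w1c.pkl","rb"))
    copper(p,d,c,.033,.046,(185,265,295,350))
    # bin wall top on copper's left side
    hsv=cv2.cvtColor(p,cv2.COLOR_BGR2HSV); 
    for uv in ([321,222],[388,180],[365,270],[408,90],[92,216],[98,25]): 
        dd=d[uv[1],uv[0]]; print(uv,dpt(c,[uv],[dd]).round(4))
E
python3 cop.py
```

```text
n 1124 530 z pct [0.0123 0.0136 0.0204 0.0394 0.0408]
centre mm 564.4 287.7 size 36.1 23.5 yaw 18.8 topz 0.0395
[321, 222] [[0.5629 0.2867 0.0387]]
[388, 180] [[0.5108 0.3303 0.0284]]
[365, 270] [[0.5949 0.3406 0.0265]]
[408, 90] [[0.4353 0.3193 0.0291]]
[92, 216] [[0.6266 0.0887 0.0295]]
[98, 25] [[0.466  0.0567 0.0267]]
```

Run:
```python
from h import *
plan([.5642,.287,.10],108.8)
```

```text
t 1.65 tcp [0.5548 0.2832 0.2384] gap 4.0 F [ 0.4  0.2 -0.1] j [-0.52  0.49 -0.03  1.61  0.02  1.04  1.34]
lin cm [-1.02  0.06 13.84] yaxis az 108.8 z [-6.e-04 -1.e-04 -1.e+00]
rot deg [ 0.   -0.04  0.  ] lin cm after rot [-1.01  0.06 13.84]
```

apply_moves:
  series:
    - {"linear": [-0.5,0.03,4.6],"rot": [0,0,0],"gripper": 4}
    - {"linear": [-0.5,0.03,4.6],"rot": [0,0,0],"gripper": 4}
    - {"linear": [0,0,4.6],"rot": [0,0,0],"gripper": 4}
    - {"linear": [0,0,0],"rot": [0,0,0],"gripper": 4}
    - {"linear": [0,0,0],"rot": [0,0,0],"gripper": 4}

```text
time: 2.28
tcp_pos: [0.5652, 0.2878, 0.1024]
eef_rot: [0.001, -0.164, 0.986, 0.0]
ft_force: [0.9, 1.0, 1.0]
finger_gap: 0.452
```

Run:
```python
from h import *
from cop import copper
c=cams.calibration("wrist");p,d=cams.snapshot("wrist")
p=p[:,:,::-1].copy(); cv2.imwrite("pics/w2.png",p)
plan([.5642,.287,.0125],108.8)
t=copper(p,d,c,.034,.046,(60,300,250,400))
```

```text
t 2.33 tcp [0.5656 0.288  0.103 ] gap 3.99 F [ 0.5 -0.6  0.8] j [-0.52  0.67 -0.03  1.67  0.02  0.79  1.34]
lin cm [ 0.2  -0.05  9.05] yaxis az 108.94 z [ 0.003   0.0016 -1.    ]
rot deg [0.03 0.19 0.14] lin cm after rot [ 0.16 -0.05  9.05]
n 2935 1443 z pct [0.0121 0.0137 0.0332 0.0394 0.0406]
centre mm 564.3 287.6 size 36.5 23.7 yaw 19.2 topz 0.0394
```

View pics/w2.png

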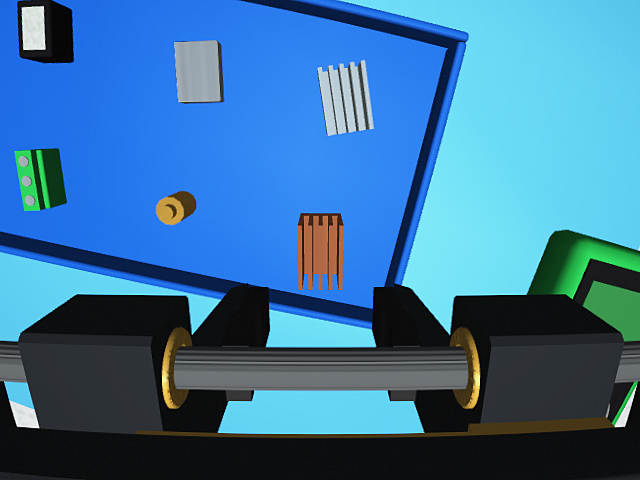

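Wrist view: the copper sink is centred between the fingers' directions at (321,250) px. Its centre is (0.5643, 0.2876) with yaw 19°, the same as the first look. I descend and grip.

apply_moves:
  series:
    - {"linear": [0.15,-0.05,3],"rot": [0,0.2,0],"gripper": 3.8}
    - {"linear": [0,0,3],"rot": [0,0,0],"gripper": 3.8}
    - {"linear": [0,0,2],"rot": [0,0,0],"gripper": 3.8}
    - {"linear": [0,0,1],"rot": [0,0,0],"gripper": 3.8}
    - {"linear": [0,0,0],"rot": [0,0,0],"gripper": 3.8}
    - {"linear": [0,0,0],"rot": [0,0,0],"gripper": 3.8}

```text
time: 3.08
tcp_pos: [0.5636, 0.2866, 0.0118]
eef_rot: [-0.001, -0.165, 0.986, -0.0]
ft_force: [0.2, -0.5, 0.3]
finger_gap: 0.431
```

Run:
```python
from h import *
plan([.5643,.2876,.0125],109)
```

```text
t 3.08 tcp [0.5636 0.2866 0.0118] gap 3.8 F [ 0.2 -0.5  0.3] j [-0.52  0.81 -0.03  1.69  0.03  0.64  1.34]
lin cm [-0.1   0.08 -0.07] yaxis az 108.99 z [-1.8e-03 -3.0e-04 -1.0e+00]
rot deg [ 0.02 -0.1  -0.01] lin cm after rot [-0.1   0.08 -0.07]
```

apply_moves:
  series:
    - {"linear": [-0.1,0.08,-0.07],"rot": [0,0,0],"gripper": 3.2}
    - {"linear": [0,0,0],"rot": [0,0,0],"gripper": 2.6}
    - {"linear": [0,0,0],"rot": [0,0,0],"gripper": 2}
    - {"linear": [0,0,0],"rot": [0,0,0],"gripper": 1.5}
    - {"linear": [0,0,0],"rot": [0,0,0],"gripper": 1.5}
  squeeze: 20

```text
time: 3.7
tcp_pos: [0.5638, 0.2874, 0.0118]
eef_rot: [-0.001, -0.165, 0.986, -0.0]
ft_force: [-0.6, 0.2, 5.6]
finger_gap: 0.271
```

apply_moves:
  series:
    - {"linear": [0,0,-1],"rot": [0,0,0],"gripper": 1.5}
    - {"linear": [0,0,-3],"rot": [0,0,0],"gripper": 1.5}
    - {"linear": [0,0,-4],"rot": [0,0,0],"gripper": 1.5}
    - {"linear": [0,0,-3],"rot": [0,0,0],"gripper": 1.5}
    - {"linear": [0,0,0],"rot": [0,0,0],"gripper": 1.5}

```text
time: 4.32
tcp_pos: [0.5653, 0.288, 0.1239]
eef_rot: [0.0, -0.165, 0.986, 0.0]
ft_force: [0.6, -0.5, -1.1]
finger_gap: 0.271
```

Run:
```python
from h import *
from cop import copper
c=cams.calibration("wrist");p,d=cams.snapshot("wrist")
p=p[:,:,::-1].copy(); cv2.imwrite("pics/w3.png",p)
plan([.5232,-.1978,.13],87)
```

```text
t 4.38 tcp [0.5641 0.2875 0.122 ] gap 2.35 F [-0.8  0.1 -1.8] j [-0.52  0.65 -0.03  1.67  0.02  0.83  1.34]
lin cm [ 19.66 -44.55  -0.76] yaxis az 108.99 z [-2.1e-03 -5.0e-04 -1.0e+00]
rot deg [-1.000e-02 -1.200e-01  2.199e+01] lin cm after rot [  1.55 -48.67  -0.8 ]
```

View pics/w3.png

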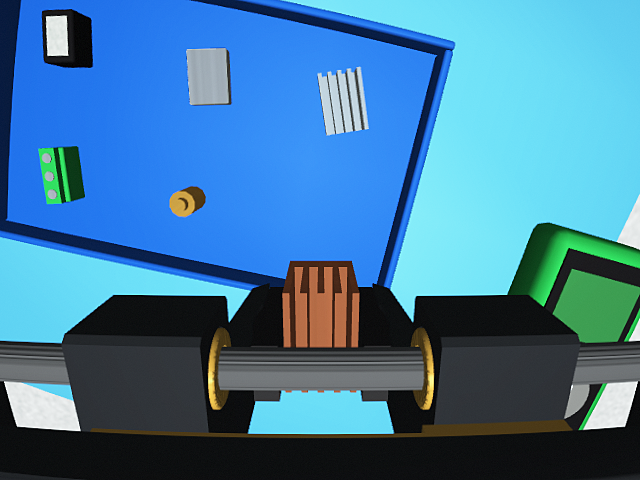

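apply_moves:
  series:
    - {"linear": [0,0,-3.2],"rot": [0,0,7.33],"gripper": 1.5}
    - {"linear": [0,0,-3.2],"rot": [0,0,7.33],"gripper": 1.5}
    - {"linear": [0,0,-3.2],"rot": [0,0,7.33],"gripper": 1.5}
    - {"linear": [0,-4,0],"rot": [0,0,0],"gripper": 1.5}
    - {"linear": [0,-5.7,0],"rot": [0,0,0],"gripper": 1.5}
    - {"linear": [0,-6.2,0],"rot": [0,0,0],"gripper": 1.5}
    - {"linear": [0,-6.2,0],"rot": [0,0,0],"gripper": 1.5}
    - {"linear": [0.1,-6.2,0],"rot": [0,0,0],"gripper": 1.5}
    - {"linear": [0.1,-6.2,0],"rot": [0,0,0],"gripper": 1.5}
    - {"linear": [0.2,-6.2,0],"rot": [0,0,0],"gripper": 1.5}
    - {"linear": [0,-5,0],"rot": [0,0,0],"gripper": 1.5}
    - {"linear": [0,-3,0],"rot": [0,0,0],"gripper": 1.5}

```text
time: 5.88
tcp_pos: [0.5328, -0.2017, 0.2163]
eef_rot: [-0.003, 0.028, 1.0, -0.001]
ft_force: [-0.3, 1.0, -0.6]
finger_gap: 0.272
```

apply_moves:
  series:
    - {"linear": [0,0,0],"rot": [0,0,0],"gripper": 1.5}
    - {"linear": [0,0,0],"rot": [0,0,0],"gripper": 1.5}

```text
time: 6.12
tcp_pos: [0.5343, -0.1973, 0.2168]
eef_rot: [-0.003, 0.026, 1.0, -0.0]
ft_force: [-0.2, 0.5, -1.0]
finger_gap: 0.271
```

Run:
```python
from h import *
import pickle
c=cams.calibration("wrist");p,d=cams.snapshot("wrist")
p=p[:,:,::-1].copy(); cv2.imwrite("pics/w4.png",p); np.save("w4d.npy",d); pickle.dump(c,open("w4c.pkl","wb"))
plan([.5232,-.1978,.13],87)
```

```text
t 6.17 tcp [ 0.5345 -0.1969  0.2171] gap 2.4 F [-0.4 -0.1 -0.4] j [ 0.12  0.43  0.19  1.78 -0.1   0.94  1.88]
lin cm [ 1.09 -0.15  8.71] yaxis az 87.12 z [-4.9e-03  1.0e-04 -1.0e+00]
rot deg [-0.01 -0.28  0.12] lin cm after rot [ 1.13 -0.15  8.71]
```

View pics/w4.png

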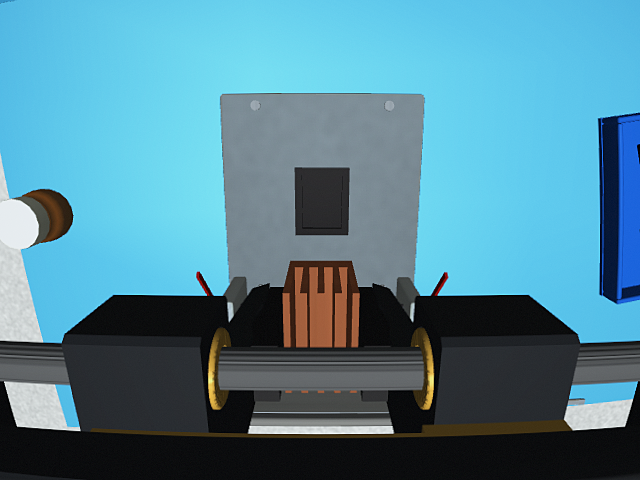

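Wrist view: the pocket with its black lips spans about (294–350, 168–235) px. The plate's front edge is at row 95, and the part is held at (320,300). I measure the pocket and the stand's yaw.

Run:
```python
from h import *
import pickle
p=cv2.imread("pics/w4.png");d=np.load("w4d.npy");c=pickle.load(open("w4c.pkl","rb"))
V=cv2.cvtColor(p,cv2.COLOR_BGR2HSV)[...,2].astype(int)
m=np.zeros(V.shape,bool); m[155:248,275:370]=V[155:248,275:370]<75
for a,ce,rc,mm in blobs(m,300):
    uv=np.argwhere(mm)[:,::-1]
    for z in (.016,.012):
        P=onz(c,uv,z)[:,:2]*1000; print(z,a,ce,cv2.minAreaRect(P.astype(np.float32)))
    P=dpt(c,uv,d[mm]); print("z",np.percentile(P[:,2],[5,25,50,75,95]).round(4))
# base plate side & front edges by grey: row-wise edges
g=cv2.cvtColor(p,cv2.COLOR_BGR2HSV); S=g[...,1].astype(int)
L=[];Rr=[]
for y in range(110,262,4):
    x=np.where(S[y,200:450]<75)[0]+200; L.append((x[0]-.5,y));Rr.append((x[-1]+.5,y))
F=[]
for x in range(240,410,4):
    y=np.where(S[60:150,x]<75)[0]+60; F.append((x,y[0]-.5))
for n,e in (("L",L),("R",Rr),("F",F)):
    P=onz(c,e,.012)[:,:2]; vx,vy,x0,y0=cv2.fitLine((P*1000).astype(np.float32),cv2.DIST_HUBER,0,.01,.01).ravel(); print(n,np.degrees(np.arctan2(vy,vx)).round(2),x0.round(1),y0.round(1))
```

```text
0.016 3596 [321.45606229 200.81701891] ((524.5364990234375, -195.51376342773438), (45.85803985595703, 57.17163848876953), 86.865234375)
0.012 3596 [321.45606229 200.81701891] ((525.1683349609375, -195.53810119628906), (46.38569641113281, 57.82952117919922), 86.8652114868164)
z [0.0118 0.0127 0.0136 0.0163 0.0174]
L -3.01 506.3 -278.8
R -3.18 514.8 -110.9
F 86.71 435.9 -177.5
```

Run:
```python
from h import *
plan([.5247,-.1955,.05],86.9)
```

```text
t 6.17 tcp [ 0.5345 -0.1969  0.2171] gap 2.4 F [-0.4 -0.1 -0.4] j [ 0.12  0.43  0.19  1.78 -0.1   0.94  1.88]
lin cm [ 0.91  0.09 16.71] yaxis az 87.12 z [-4.9e-03  1.0e-04 -1.0e+00]
rot deg [-0.01 -0.28  0.22] lin cm after rot [ 0.99  0.08 16.71]
```

apply_moves:
  series:
    - {"linear": [0.5,0.04,3.4],"rot": [0,-0.28,0.2],"gripper": 1.5}
    - {"linear": [0.49,0.04,4],"rot": [0,0,0],"gripper": 1.5}
    - {"linear": [0,0,4],"rot": [0,0,0],"gripper": 1.5}
    - {"linear": [0,0,3.3],"rot": [0,0,0],"gripper": 1.5}
    - {"linear": [0,0,2],"rot": [0,0,0],"gripper": 1.5}
    - {"linear": [0,0,0],"rot": [0,0,0],"gripper": 1.5}
    - {"linear": [0,0,0],"rot": [0,0,0],"gripper": 1.5}

```text
time: 7.05
tcp_pos: [0.5257, -0.1969, 0.0518]
eef_rot: [0.001, 0.027, 1.0, -0.001]
ft_force: [-0.1, -0.2, -1.6]
finger_gap: 0.271
```

Run:
```python
from h import *
import pickle
for i in range(2): plan([.5247,-.1955,.019],86.9); c=cams.calibration("wrist");p,d=cams.snapshot("wrist")
p=p[:,:,::-1].copy(); cv2.imwrite("pics/w5.png",p)
```

```text
t 7.05 tcp [ 0.5257 -0.1969  0.0518] gap 2.38 F [-0.1 -0.2 -1.6] j [ 0.17  0.66  0.14  1.89 -0.16  0.59  1.93]
lin cm [0.12 0.14 3.28] yaxis az 86.87 z [ 0.0026 -0.0014 -1.    ]
rot deg [-0.07  0.15 -0.03] lin cm after rot [0.11 0.14 3.28]
t 7.1 tcp [ 0.5259 -0.1972  0.0521] gap 2.4 F [ 0.7 -0.8 -0.4] j [ 0.17  0.66  0.14  1.89 -0.16  0.59  1.93]
lin cm [0.14 0.17 3.31] yaxis az 86.85 z [ 0.0033 -0.0017 -1.    ]
rot deg [-0.09  0.19 -0.05] lin cm after rot [0.13 0.17 3.31]
```

View pics/w5.png

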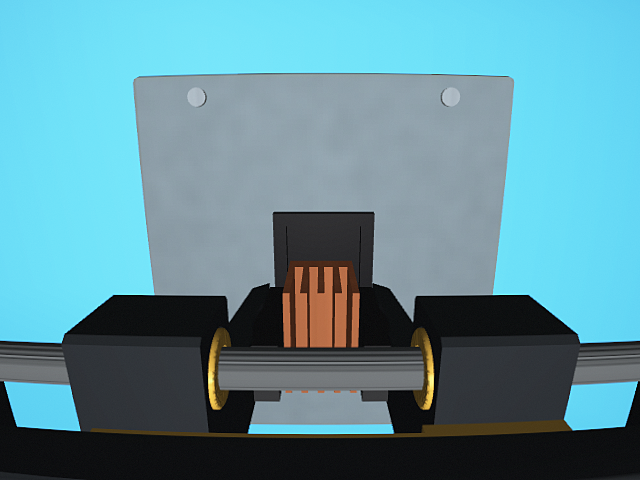

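Wrist view: the part is over the pocket. Part centre is at column 320 and pocket centre at column 324, which agrees with the computed 1.5 mm shift. I lower gently.

apply_moves:
  series:
    - {"linear": [0.13,0.15,1],"rot": [0,0.17,0],"gripper": 1.5}
    - {"linear": [0,0,1],"rot": [0,0,0],"gripper": 1.5}
    - {"linear": [0,0,0.6],"rot": [0,0,0],"gripper": 1.5}
    - {"linear": [0,0,0.2],"rot": [0,0,0],"gripper": 1.5}
    - {"linear": [0,0,0],"rot": [0,0,0],"gripper": 1.5}

```text
time: 7.78
tcp_pos: [0.5237, -0.1961, 0.0229]
eef_rot: [-0.001, 0.028, 1.0, -0.001]
ft_force: [-0.2, 0.3, -0.8]
finger_gap: 0.273
```

Run:
```python
from h import *
plan([.5247,-.1955,.019],86.9)
```

```text
t 7.78 tcp [ 0.5237 -0.1961  0.0229] gap 2.4 F [-0.2  0.3 -0.8] j [ 0.18  0.71  0.13  1.9  -0.16  0.54  1.93]
lin cm [-0.1   0.06  0.39] yaxis az 86.8 z [-0.0015 -0.0013 -1.    ]
rot deg [-0.08 -0.08 -0.1 ] lin cm after rot [-0.09  0.06  0.39]
```

apply_moves:
  series:
    - {"linear": [-0.05,0.05,0.15],"rot": [0,0,0],"gripper": 1.5}
    - {"linear": [0,0,0.1],"rot": [0,0,0],"gripper": 1.5}
    - {"linear": [0,0,0],"rot": [0,0,0],"gripper": 1.5}

```text
time: 8.15
tcp_pos: [0.5243, -0.1955, 0.0206]
eef_rot: [-0.001, 0.028, 1.0, -0.001]
ft_force: [0.7, 0.1, -0.9]
finger_gap: 0.269
```

apply_moves:
  series:
    - {"linear": [0,0,0.08],"rot": [0,0,0],"gripper": 1.5}
    - {"linear": [0,0,0],"rot": [0,0,0],"gripper": 1.5}

```text
time: 8.4
tcp_pos: [0.5243, -0.1956, 0.0198]
eef_rot: [-0.001, 0.028, 1.0, -0.001]
ft_force: [0.2, 0.5, -1.6]
finger_gap: 0.272
```

apply_moves:
  series:
    - {"linear": [0,0,0.08],"rot": [0,0,0],"gripper": 1.5}
    - {"linear": [0,0,0],"rot": [0,0,0],"gripper": 1.5}

```text
time: 8.65
tcp_pos: [0.5242, -0.1955, 0.0189]
eef_rot: [-0.001, 0.028, 1.0, -0.001]
ft_force: [0.1, 1.4, -1.6]
finger_gap: 0.272
```

Run:
```python
from h import *
plan([.5247,-.1955,.019],86.9)
```

```text
t 8.65 tcp [ 0.5242 -0.1955  0.0189] gap 2.4 F [ 0.1  1.4 -1.6] j [ 0.18  0.72  0.13  1.9  -0.17  0.54  1.93]
lin cm [-0.05  0.   -0.01] yaxis az 86.8 z [-0.0015 -0.0012 -1.    ]
rot deg [-0.07 -0.08 -0.1 ] lin cm after rot [-0.05  0.   -0.01]
```

apply_moves:
  series:
    - {"linear": [0,0,0.05],"rot": [0,0,0],"gripper": 1.5}
    - {"linear": [0,0,0],"rot": [0,0,0],"gripper": 1.5}

```text
time: 8.9
tcp_pos: [0.5243, -0.1956, 0.0188]
eef_rot: [-0.001, 0.028, 1.0, -0.001]
ft_force: [-1.6, 0.5, 5.4]
finger_gap: 0.272
```

apply_moves:
  series:
    - {"linear": [0,0,0.05],"rot": [0,0,0],"gripper": 1.5}
    - {"linear": [0,0,0],"rot": [0,0,0],"gripper": 1.5}

```text
time: 9.15
tcp_pos: [0.5243, -0.1955, 0.0188]
eef_rot: [-0.001, 0.028, 1.0, -0.001]
ft_force: [-3.6, 0.7, 10.7]
finger_gap: 0.268
```

Contact came at z = 0.0188, as predicted for a flat seat. I ease the press and release.

apply_moves:
  series:
    - {"linear": [0,0,-0.05],"rot": [0,0,0],"gripper": 1.5}
    - {"linear": [0,0,0],"rot": [0,0,0],"gripper": 2.6}
    - {"linear": [0,0,0],"rot": [0,0,0],"gripper": 3}
    - {"linear": [0,0,0],"rot": [0,0,0],"gripper": 3.6}
    - {"linear": [0,0,0],"rot": [0,0,0],"gripper": 4}
    - {"linear": [0,0,0],"rot": [0,0,0],"gripper": 4}
    - {"linear": [0,0,-1],"rot": [0,0,0],"gripper": 4}
    - {"linear": [0,0,-3],"rot": [0,0,0],"gripper": 4}
    - {"linear": [0,0,-4],"rot": [0,0,0],"gripper": 4}
    - {"linear": [0,0,-3],"rot": [0,0,0],"gripper": 4}

```text
time: 10.4
tcp_pos: [0.5249, -0.1957, 0.1307]
eef_rot: [0.0, 0.028, 1.0, -0.001]
ft_force: [0.3, -0.3, -0.4]
finger_gap: 0.45
```

apply_moves:
  series:
    - {"linear": [0.3,0,-3],"rot": [0,0,0],"gripper": 4}
    - {"linear": [0.3,0,-4],"rot": [0,0,0],"gripper": 4}
    - {"linear": [0,0,0],"rot": [0,0,0],"gripper": 4}
    - {"linear": [0,0,0],"rot": [0,0,0],"gripper": 4}

```text
time: 10.9
tcp_pos: [0.5182, -0.1948, 0.1984]
eef_rot: [-0.001, 0.028, 1.0, -0.001]
ft_force: [-1.1, 0.8, -0.5]
finger_gap: 0.455
```

Run:
```python
from h import *
from cop import copper
plan([.5247,-.1955,.25],86.9)
c=cams.calibration("wrist");p,d=cams.snapshot("wrist")
p=p[:,:,::-1].copy(); cv2.imwrite("pics/w6.png",p)
copper(p,d,c,.04,.054,(100,300,250,400))
ct=cams.calibration("top")
for n in ("top","scene"):
    q,_=cams.snapshot(n); cv2.imwrite(f"pics/{n}1.png",q[:,:,::-1])
```

```text
t 10.9 tcp [ 0.5182 -0.1948  0.1984] gap 4.01 F [-1.1  0.8 -0.5] j [ 0.12  0.43  0.2   1.84 -0.1   0.88  1.89]
lin cm [-0.64 -0.04 -5.16] yaxis az 86.81 z [-0.0015 -0.001  -1.    ]
rot deg [-0.06 -0.08 -0.09] lin cm after rot [-0.65 -0.04 -5.16]
n 1597 757 z pct [0.0139 0.0205 0.0328 0.0464 0.0477]
centre mm 524.5 -195.1 size 23.9 35.8 yaw -2.8 topz 0.0464
```

View pics/w6.png

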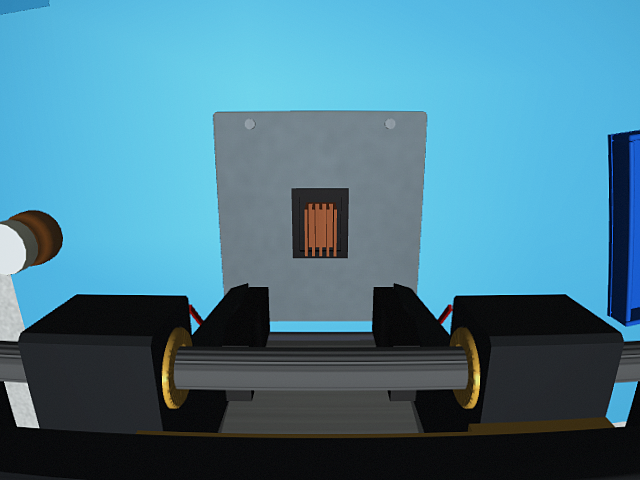

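View pics/scene1.png

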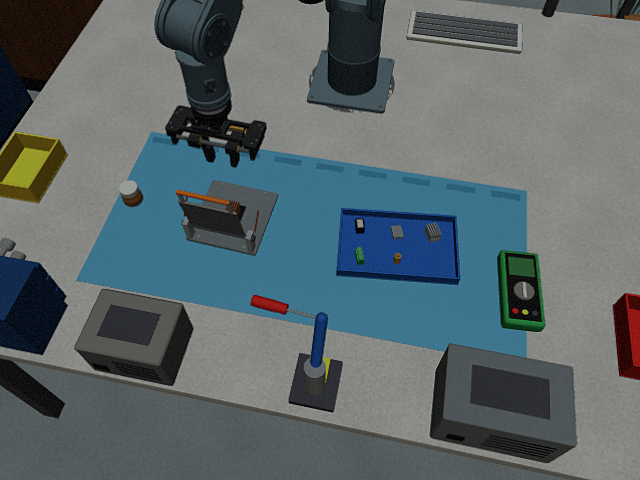

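The sink is seated: its top is at 0.0464 (0.046 expected), it sits within 1 mm of the pocket centre, and its yaw is -2.8° against the stand's -3.1°. The scene view shows the other bin parts and the lid undisturbed. Next I rise and turn the jaws to the stand's x direction.

apply_moves:
  series:
    - {"linear": [0,0,-4.4],"rot": [0,0,0],"gripper": 4}
    - {"linear": [0,0,-4.4],"rot": [0,0,0],"gripper": 4}
    - {"linear": [0,0,-4.4],"rot": [0,0,0],"gripper": 4}
    - {"linear": [0,0,0],"rot": [0,0,10],"gripper": 4}
    - {"linear": [0,0,0],"rot": [0,0,10],"gripper": 4}
    - {"linear": [0,0,0],"rot": [0,0,10],"gripper": 4}
    - {"linear": [0,0,0],"rot": [0,0,10],"gripper": 4}
    - {"linear": [0,0,0],"rot": [0,0,10],"gripper": 4}
    - {"linear": [0,0,0],"rot": [0,0,10],"gripper": 4}
    - {"linear": [0,0,0],"rot": [0,0,10],"gripper": 4}
    - {"linear": [0,0,0],"rot": [0,0,10],"gripper": 4}
    - {"linear": [0,0,0],"rot": [0,0,10],"gripper": 4}

```text
time: 12.55
tcp_pos: [0.5184, -0.1947, 0.3295]
eef_rot: [-0.001, 0.728, 0.685, -0.002]
ft_force: [-0.0, -0.4, 0.2]
finger_gap: 0.453
```

Run:
```python
from h import *
plan([.628,-.203,.33],-3.1)
```

```text
t 12.55 tcp [ 0.5184 -0.1947  0.3295] gap 3.99 F [-0.  -0.4  0.2] j [-0.11  0.3   0.48  1.71 -0.15  1.17  0.36]
lin cm [-0.16 10.99 -0.09] yaxis az -3.52 z [-0.0033 -0.0011 -1.    ]
rot deg [-0.18  0.07 -0.42] lin cm after rot [-0.24 10.99 -0.05]
```

apply_moves:
  series:
    - {"linear": [-0.1,3,0],"rot": [-0.18,0.07,-0.4],"gripper": 4}
    - {"linear": [-0.1,5,0],"rot": [0,0,0],"gripper": 4}
    - {"linear": [0,3,0],"rot": [0,0,0],"gripper": 4}
    - {"linear": [0,0,0],"rot": [0,0,0],"gripper": 4}
    - {"linear": [0,0,0],"rot": [0,0,0],"gripper": 4}

```text
time: 13.18
tcp_pos: [0.6275, -0.2027, 0.3297]
eef_rot: [0.0, 0.724, 0.689, -0.0]
ft_force: [0.2, -0.4, -0.2]
finger_gap: 0.455
```

```bash
cat > bar.py <<'E'
from h import *
def bar(fn,dep=True):
    c=cams.calibration("wrist");p,d=cams.snapshot("wrist")
    p=p[:,:,::-1].copy(); cv2.imwrite(fn,p)
    hsv=cv2.cvtColor(p,cv2.COLOR_BGR2HSV); H,S,V=[hsv[...,i].astype(int) for i in range(3)]
    m=(H>3)&(H<20)&(S>170)&(V>90)
    for a,ce,rc,mm in sorted(blobs(m,150),key=lambda b:-b[0])[:3]:
        uv=np.argwhere(mm)[:,::-1]; k=d[mm]>0; P=dpt(c,uv[k],d[mm][k])
        print(a,ce.round(1),np.round(cv2.boxPoints(rc)).tolist(),"med",np.median(P,0).round(4),"z98",np.percentile(P[:,2],[5,50,98]).round(4),"x",np.percentile(P[:,0],[1,99]).round(4),"y",np.percentile(P[:,1],[1,99]).round(4))
E
python3 - <<'E'
from bar import *
plan([.628,-.203,.33],-3.1)
bar("pics/w7.png")
E
```

```text
t 13.18 tcp [ 0.6275 -0.2027  0.3297] gap 4.01 F [ 0.2 -0.4 -0.2] j [-0.06  0.51  0.46  1.42 -0.23  1.26  0.37]
lin cm [-0.03  0.05 -0.03] yaxis az -2.83 z [-2.e-04 -2.e-04 -1.e+00]
rot deg [-0.01  0.01  0.27] lin cm after rot [-0.03  0.05 -0.03]
2363 [321.7 229.4] [[315.0, 149.0], [329.0, 149.0], [329.0, 313.0], [315.0, 313.0]] med [ 0.6286 -0.1962  0.2177] z98 [0.2154 0.2177 0.2195] x [0.6221 0.635 ] y [-0.254  -0.1474]
```

View pics/w7.png

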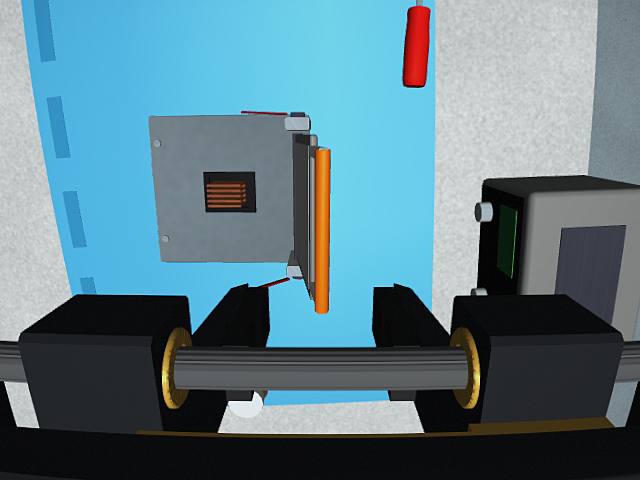

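Wrist view: the bar runs vertically at column 322, rows 149–313, midway between the finger columns. Its centre is about (0.6286, -0.2007, 0.213), which puts the lid angle at about 1.73. I descend over it.

Run:
```python
from h import *
plan([.6287,-.201,.197],-3.1)
```

```text
t 13.22 tcp [ 0.6274 -0.2028  0.3302] gap 3.98 F [-0.1  0.2 -0.5] j [-0.06  0.51  0.46  1.42 -0.23  1.26  0.37]
lin cm [ 0.18  0.11 13.32] yaxis az -2.85 z [ 6.e-04 -1.e-04 -1.e+00]
rot deg [0.03 0.   0.25] lin cm after rot [ 0.18  0.12 13.32]
```

apply_moves:
  series:
    - {"linear": [0.15,0.1,3],"rot": [0,0,0.27],"gripper": 4}
    - {"linear": [0,0,4],"rot": [0,0,0],"gripper": 4}
    - {"linear": [0,0,3.3],"rot": [0,0,0],"gripper": 4}
    - {"linear": [0,0,2],"rot": [0,0,0],"gripper": 4}
    - {"linear": [0,0,1],"rot": [0,0,0],"gripper": 4}
    - {"linear": [0,0,0],"rot": [0,0,0],"gripper": 4}
    - {"linear": [0,0,0],"rot": [0,0,0],"gripper": 4}

```text
time: 14.1
tcp_pos: [0.6305, -0.2013, 0.1989]
eef_rot: [0.002, 0.726, 0.688, 0.001]
ft_force: [0.7, 0.1, 0.6]
finger_gap: 0.451
```

Run:
```python
from bar import *
plan([.6287,-.201,.197],-3.1)
bar("pics/w8.png")
```

```text
t 14.1 tcp [ 0.6305 -0.2013  0.1989] gap 3.97 F [0.7 0.1 0.6] j [-0.04  0.63  0.42  1.56 -0.29  1.01  0.41]
lin cm [ 0.02 -0.18  0.19] yaxis az -3.07 z [ 3.8e-03 -7.0e-04 -1.0e+00]
rot deg [0.22 0.03 0.03] lin cm after rot [ 0.02 -0.18  0.19]
5027 [314.4 257.5] [[300.0, 170.0], [329.0, 170.0], [329.0, 347.0], [300.0, 347.0]] med [ 0.6299 -0.1742  0.2178] z98 [0.2155 0.2178 0.2195] x [0.6241 0.6353] y [-0.2062 -0.1468]
1088 [314.8 411.8] [[302.0, 391.0], [327.0, 391.0], [327.0, 433.0], [302.0, 433.0]] med [ 0.6267 -0.2339  0.2179] z98 [0.2155 0.2179 0.2193] x [0.6218 0.6313] y [-0.2441 -0.2244]
```

View pics/w8.png

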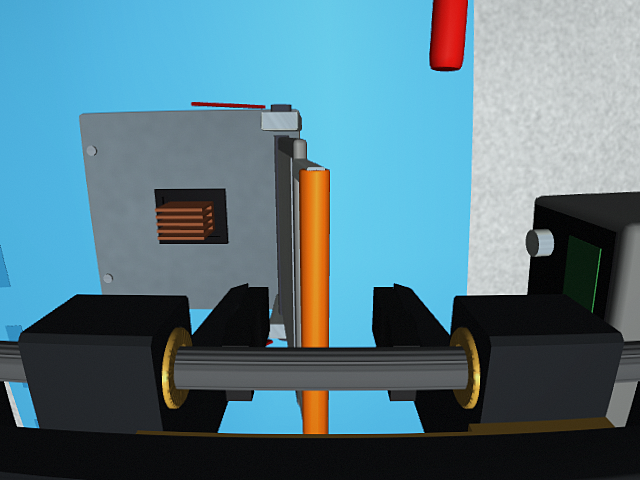

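The bar lies between the fingers at column 315, about 1.8 mm off centre. I correct that and close softly.

apply_moves:
  series:
    - {"linear": [0,-0.18,0.19],"rot": [0.2,0,0],"gripper": 4}
    - {"linear": [0,0,0],"rot": [0,0,0],"gripper": 3}
    - {"linear": [0,0,0],"rot": [0,0,0],"gripper": 2}
    - {"linear": [0,0,0],"rot": [0,0,0],"gripper": 1.2}
    - {"linear": [0,0,0],"rot": [0,0,0],"gripper": 0.6}
    - {"linear": [0,0,0],"rot": [0,0,0],"gripper": 0.4}
    - {"linear": [0,0,0],"rot": [0,0,0],"gripper": 0.4}
  squeeze: 12

```text
time: 15.02
tcp_pos: [0.6281, -0.2009, 0.1957]
eef_rot: [-0.001, 0.726, 0.688, -0.001]
ft_force: [0.2, 0.3, -0.9]
finger_gap: 0.106
```

Run:
```python
from bar import *
plan([.6287,-.201,.197],-3.1)
o=sensors.get_obs(); T=q2R(o["eef_rot"]); g=o["tcp_pos"]-.016*T[:,2]
u=np.array([np.cos(np.radians(-3.1)),np.sin(np.radians(-3.1)),0]); h=np.array([.6046,-.1998,.06])
dx=(g-h)@u; print("bar rel hinge",dx, g[2]-.06, "radius",np.hypot(dx,g[2]-.06),"ang",np.arccos(-dx/.155))
a0=np.arccos(-dx/.155)
n=16; A=np.linspace(a0,np.pi/4,n+1); X=-.155*np.cos(A)*100; Z=.155*np.sin(A)*100
for i in range(n): print(i+1,"y",(X[i+1]-X[i]).round(2),"z",(-(Z[i+1]-Z[i])).round(2), "ang",A[i+1].round(3))
```

```text
t 15.03 tcp [ 0.6281 -0.2009  0.1957] gap 0.93 F [ 0.2  0.3 -0.9] j [-0.04  0.63  0.42  1.57 -0.29  1.01  0.41]
lin cm [-0.01  0.07 -0.13] yaxis az -3.06 z [-0.0016 -0.     -1.    ]
rot deg [-0.09  0.01  0.04] lin cm after rot [-0.01  0.07 -0.13]
bar rel hinge 0.023500135040407842 0.15171183654716106 radius 0.15352113110392954 ang 1.7229970440909939
1 y -0.9 z -0.11 ang 1.664
2 y -0.91 z -0.06 ang 1.606
3 y -0.91 z -0.01 ang 1.547
4 y -0.91 z 0.05 ang 1.489
5 y -0.9 z 0.1 ang 1.43
6 y -0.9 z 0.15 ang 1.371
7 y -0.88 z 0.21 ang 1.313
8 y -0.87 z 0.26 ang 1.254
9 y -0.85 z 0.31 ang 1.196
10 y -0.83 z 0.36 ang 1.137
11 y -0.81 z 0.41 ang 1.078
12 y -0.79 z 0.45 ang 1.02
13 y -0.76 z 0.5 ang 0.961
14 y -0.73 z 0.54 ang 0.903
15 y -0.7 z 0.58 ang 0.844
16 y -0.66 z 0.62 ang 0.785
```

apply_moves:
  series:
    - {"linear": [0,-0.45,-0.06],"rot": [0,0,0],"gripper": 0.4}
    - {"linear": [0,-0.45,-0.05],"rot": [0,0,0],"gripper": 0.4}
    - {"linear": [0,-0.45,-0.03],"rot": [0,0,0],"gripper": 0.4}
    - {"linear": [0,-0.46,-0.03],"rot": [0,0,0],"gripper": 0.4}
    - {"linear": [0,-0.45,-0.01],"rot": [0,0,0],"gripper": 0.4}
    - {"linear": [0,-0.46,0],"rot": [0,0,0],"gripper": 0.4}
    - {"linear": [0,-0.45,0.02],"rot": [0,0,0],"gripper": 0.4}
    - {"linear": [0,-0.46,0.03],"rot": [0,0,0],"gripper": 0.4}

```text
time: 16.02
tcp_pos: [0.5913, -0.1988, 0.1967]
eef_rot: [-0.001, 0.726, 0.688, -0.001]
ft_force: [1.1, -0.9, -5.9]
finger_gap: 0.099
```

```bash
cat > lidck.py <<'E'
from bar import *
def chk():
    o=sensors.get_obs(); T=q2R(o["eef_rot"]); g=o["tcp_pos"]-.016*T[:,2]
    u=np.array([np.cos(np.radians(-3.1)),np.sin(np.radians(-3.1)),0]); h=np.array([.6046,-.1998,.06])
    dx=(g-h)@u; print("rel hinge",dx.round(4),(g[2]-.06).round(4),"ang from x",np.arccos(-dx/.155).round(3),"atan",np.arctan2(g[2]-.06,-dx).round(3),"side",((g-h)@np.array([-u[1],u[0],0])).round(4),"F",o["ft_force"].round(1),"gap",round(float(o["finger_gap"])*8.81,2),"z",T[:,2].round(4),"az",np.degrees(np.arctan2(T[1,1],T[0,1])).round(2))
E
python3 - <<'E'
from lidck import *
chk(); bar("pics/w9.png")
E
```

```text
rel hinge -0.0133 0.1527 ang from x 1.485 atan 1.484 side 0.0003 F [ 1.1 -0.9 -5.9] gap 0.87 z [-2.1e-03  1.0e-04 -1.0e+00] az -3.06
5128 [320.5 257.3] [[305.0, 172.0], [336.0, 172.0], [336.0, 347.0], [305.0, 347.0]] med [ 0.5928 -0.1708  0.2191] z98 [0.2167 0.2191 0.2208] x [0.5873 0.5985] y [-0.2017 -0.1448]
1102 [320.3 411.8] [[308.0, 391.0], [333.0, 391.0], [333.0, 433.0], [308.0, 433.0]] med [ 0.5898 -0.2288  0.2192] z98 [0.2171 0.2192 0.2208] x [0.5849 0.5945] y [-0.2387 -0.2196]
```

View pics/w9.png

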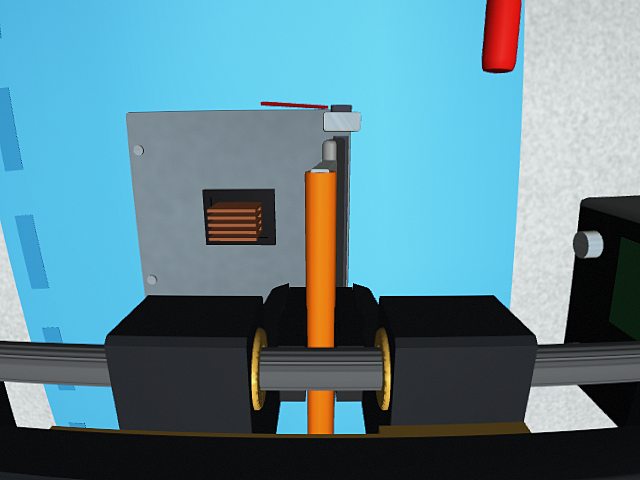

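Wrist view: the bar is gripped at column 320 and the lid is upright and following. I continue slowly along the arc.

apply_moves:
  series:
    - {"linear": [0,-0.45,0.09],"rot": [0,0,0],"gripper": 0.4}
    - {"linear": [0,-0.45,0.06],"rot": [0,0,0],"gripper": 0.4}
    - {"linear": [0,-0.45,0.07],"rot": [0,0,0],"gripper": 0.4}
    - {"linear": [0,-0.45,0.08],"rot": [0,0,0],"gripper": 0.4}
    - {"linear": [0,-0.44,0.1],"rot": [0,0,0],"gripper": 0.4}
    - {"linear": [0,-0.44,0.11],"rot": [0,0,0],"gripper": 0.4}
    - {"linear": [0,-0.44,0.12],"rot": [0,0,0],"gripper": 0.4}
    - {"linear": [0,-0.43,0.14],"rot": [0,0,0],"gripper": 0.4}

```text
time: 17.08
tcp_pos: [0.5561, -0.1969, 0.1894]
eef_rot: [-0.001, 0.726, 0.688, -0.001]
ft_force: [1.7, 1.3, -1.1]
finger_gap: 0.099
```

Run:
```python
from lidck import *
chk()
```

```text
rel hinge -0.0486 0.1454 ang from x 1.252 atan 1.248 side 0.0002 F [ 1.7  1.3 -1.1] gap 0.88 z [-1.5e-03  1.0e-04 -1.0e+00] az -3.06
```

apply_moves:
  series:
    - {"linear": [0,-0.43,0.15],"rot": [0,0,0],"gripper": 0.4}
    - {"linear": [0,-0.42,0.16],"rot": [0,0,0],"gripper": 0.4}
    - {"linear": [0,-0.42,0.18],"rot": [0,0,0],"gripper": 0.4}
    - {"linear": [0,-0.41,0.19],"rot": [0,0,0],"gripper": 0.4}
    - {"linear": [0,-0.41,0.2],"rot": [0,0,0],"gripper": 0.4}
    - {"linear": [0,-0.4,0.21],"rot": [0,0,0],"gripper": 0.4}
    - {"linear": [0,-0.4,0.22],"rot": [0,0,0],"gripper": 0.4}
    - {"linear": [0,-0.39,0.23],"rot": [0,0,0],"gripper": 0.4}

```text
time: 18.08
tcp_pos: [0.5233, -0.1953, 0.1739]
eef_rot: [-0.0, 0.726, 0.688, -0.001]
ft_force: [0.9, 1.6, -1.1]
finger_gap: 0.102
```

Run:
```python
from lidck import *
chk()
```

```text
rel hinge -0.0814 0.1299 ang from x 1.018 atan 1.011 side 0.0001 F [ 0.9  1.6 -1.1] gap 0.9 z [-1.4e-03 -1.0e-04 -1.0e+00] az -3.07
```

apply_moves:
  series:
    - {"linear": [0,-0.38,0.24],"rot": [0,0,0],"gripper": 0.4}
    - {"linear": [0,-0.38,0.25],"rot": [0,0,0],"gripper": 0.4}
    - {"linear": [0,-0.37,0.26],"rot": [0,0,0],"gripper": 0.4}
    - {"linear": [0,-0.36,0.27],"rot": [0,0,0],"gripper": 0.4}
    - {"linear": [0,-0.35,0.28],"rot": [0,0,0],"gripper": 0.4}
    - {"linear": [0,-0.34,0.29],"rot": [0,0,0],"gripper": 0.4}
    - {"linear": [0,-0.34,0.3],"rot": [0,0,0],"gripper": 0.4}
    - {"linear": [0,-0.1,0.1],"rot": [0,0,0],"gripper": 0.4}
    - {"linear": [0,0,0],"rot": [0,0,0],"gripper": 0.4}

```text
time: 19.2
tcp_pos: [0.4974, -0.1939, 0.1541]
eef_rot: [-0.001, 0.726, 0.688, -0.001]
ft_force: [4.2, 0.4, -3.9]
finger_gap: 0.099
```

Run:
```python
from lidck import *
chk(); bar("pics/w10.png")
for n in ("scene","top"):
    q,_=cams.snapshot(n); q=q[:,:,::-1]; cv2.imwrite(f"pics/{n}2.png",q)
    if n=="scene": cv2.imwrite("pics/s2z.png",cv2.resize(q[150:280,150:310],None,fx=4.5,fy=4.5,interpolation=cv2.INTER_CUBIC))
chk()
```

```text
rel hinge -0.1074 0.1101 ang from x 0.805 atan 0.798 side 0.0001 F [ 4.2  0.4 -3.9] gap 0.87 z [-1.6e-03 -1.0e-04 -1.0e+00] az -3.06
5112 [320.6 257.1] [[306.0, 171.0], [336.0, 171.0], [336.0, 347.0], [306.0, 347.0]] med [ 0.4989 -0.1657  0.1766] z98 [0.1742 0.1766 0.1783] x [0.4935 0.5044] y [-0.1967 -0.1397]
1074 [320.5 411.7] [[308.0, 391.0], [333.0, 391.0], [333.0, 433.0], [308.0, 433.0]] med [ 0.4958 -0.2236  0.1767] z98 [0.1746 0.1767 0.1782] x [0.4913 0.5005] y [-0.2339 -0.2146]
rel hinge -0.1073 0.1102 ang from x 0.806 atan 0.799 side 0.0001 F [ 5.6  0.5 -6.1] gap 0.88 z [-1.5e-03 -1.0e-04 -1.0e+00] az -3.06
```

View pics/w10.png

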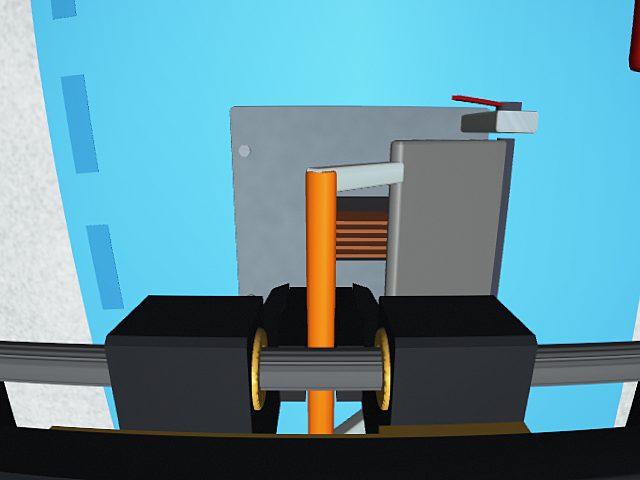

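View pics/s2z.png

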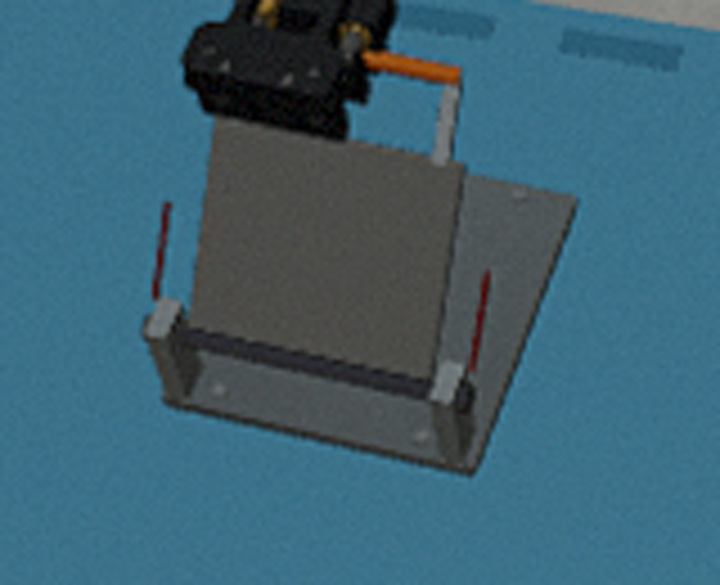

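Views: the bar is still gripped at column 320, and the copper part sits untouched under the lid at (362,228). The estimated angle is about 0.80. I also check it with a plane fit of the panel's depth.

```bash
cat > pl.py <<'E'
from lidck import *
def panel(roi=(160,275,412,480)):
    c=cams.calibration("wrist");p,d=cams.snapshot("wrist")
    m=np.zeros(d.shape,bool); m[roi[0]:roi[1],roi[2]:roi[3]]=1; m&=d>0
    uv=np.argwhere(m)[:,::-1]; P=dpt(c,uv,d[m])
    for _ in range(3):
        q=P.mean(0); n=np.linalg.svd(P-q,full_matrices=False)[2][2]; e=(P-q)@n; P=P[abs(e)<3*e.std()+1e-4]
    n*=np.sign(n[2]); u=np.array([np.cos(np.radians(-3.1)),np.sin(np.radians(-3.1)),0])
    print("panel ang",np.arctan2(n@u,n[2]).round(4),"rms",e.std().round(5),"n",len(P),n.round(3), "offset of hinge from plane",((np.array([.6046,-.1998,.06])-q)@n).round(4))
    m[:]=0; m[115:135,250:450]=1; 
panel()
E
python3 pl.py
```

```text
panel ang 0.8068 rms 0.00031 n 7779 [ 0.721 -0.038  0.692] offset of hinge from plane -0.0034
```

apply_moves:
  series:
    - {"linear": [0,-0.1,0.13],"rot": [0,0,0],"gripper": 0.4}
    - {"linear": [0,-0.08,0.12],"rot": [0,0,0],"gripper": 0.4}
    - {"linear": [0,0,0],"rot": [0,0,0],"gripper": 0.4}
    - {"linear": [0,0,0],"rot": [0,0,0],"gripper": 0.4}

```text
time: 19.9
tcp_pos: [0.4949, -0.1938, 0.1516]
eef_rot: [-0.001, 0.726, 0.688, -0.001]
ft_force: [-0.7, 2.0, -0.9]
finger_gap: 0.103
```

Run:
```python
from pl import *
chk(); bar("pics/w11.png")
for n in ("scene","top"):
    q,_=cams.snapshot(n); q=q[:,:,::-1]; cv2.imwrite(f"pics/{n}3.png",q)
chk()
```

```text
panel ang 0.7839 rms 0.00032 n 7781 [ 0.705 -0.037  0.708] offset of hinge from plane -0.0034
rel hinge -0.1098 0.1077 ang from x 0.784 atan 0.776 side 0.0001 F [ 0.1  0.5 -0.7] gap 0.92 z [-2.7e-03  3.0e-04 -1.0e+00] az -3.07
5105 [320.4 257.6] [[305.0, 171.0], [335.0, 171.0], [335.0, 347.0], [305.0, 347.0]] med [ 0.4965 -0.1657  0.1742] z98 [0.1719 0.1742 0.1759] x [0.491  0.5018] y [-0.1966 -0.1396]
1074 [320.2 411.9] [[308.0, 391.0], [333.0, 391.0], [333.0, 433.0], [308.0, 433.0]] med [ 0.4933 -0.2236  0.1743] z98 [0.1723 0.1743 0.1757] x [0.4887 0.4978] y [-0.2337 -0.2145]
rel hinge -0.1098 0.1077 ang from x 0.784 atan 0.776 side 0.0001 F [-0.7  0.7 -0.3] gap 0.92 z [-2.7e-03  3.0e-04 -1.0e+00] az -3.07
```

View pics/scene3.png

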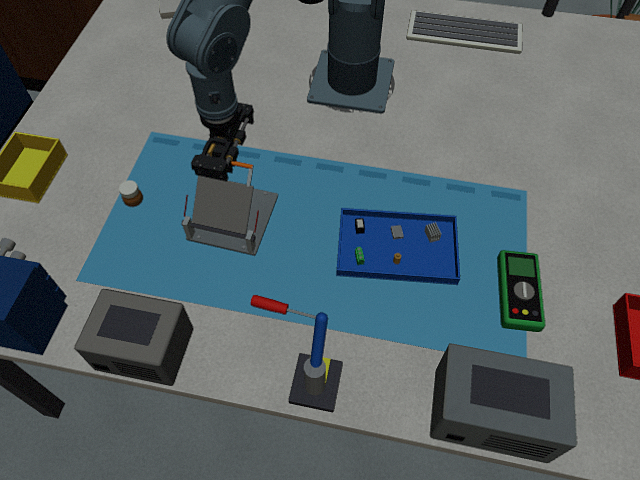

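The scene view shows the lid held at about 45°, and the bin parts, jar, multimeter and screwdriver where they were. The panel angle is 0.784 and the forces are near zero, so I hand in.

Run:
```python
from rig import job_done
print(job_done())
```

```text
the job is handed in; nothing more can be done
None
```

The copper heat sink is in the stand's pocket, and the arm is holding the lid by its orange bar at 45° above shut. I handed the job in at about 20 s.

- **Heat sink:** I lowered it until it touched down at the predicted height (about 11 N peak) and only then released it. Afterwards its top measured 46.4 mm (46 mm expected). It sat within 1 mm of the pocket centre, and its yaw was -2.8° against the stand's -3.1°. I did not measure it again after the lid swing, but a wrist picture taken with the lid at 0.80 rad shows it in the pocket.
- **Lid:** I gripped the bar from above with 12 N and swung it slowly along its arc without letting go. At the end a plane fit of the panel gave 0.784 rad, and the bar's x position also gave 0.784. The gripper's height and x together gave 0.776, and the wanted angle is 0.785. The force at the wrist was about 1 N.
- **Other things:** In the last scene picture the other five bin parts, multimeter, screwdriver and jar look unmoved.
- **Disagreement:** The top camera placed the heat sink and the pocket 3 to 5 mm from where the wrist camera did. I used the wrist camera's values, and the grasp and touchdown agreed with them.

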